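# Weigh down the drain cover and tuck the drip plate under it

### The job

Make the draining board ready: first weigh its cover down by stacking the green-banded closed mould squarely on the black-banded one that stands on the cover, and let it go. Then take the metal drip plate by its wooden grip and, without lifting the cover, tuck its leading edge under the blue front edge of the cover, square and centred, until the red line on the plate lies right at that edge. Finish still holding the plate by its grip and pressing it firmly flat on the board (about 10 N), with the unfired cup behind the board left where it is.

Things in the scene. Friction and masses are not known exactly. Their poses are not given: they have to be found in the camera images.
- drain_board: Fixed wooden draining board lying on the table, 160 (x) x 360 (y) x 18 mm; origin at the centre of its underside, so its deck is at z = +18 mm. Its own +y runs from the bare end towards the hinge end; the bare deck reaches from y = -180 to the cover's front edge at y = -30 mm. A dark hinge block stands at the +y end.
- cover (a joint): Light wooden cover leaf, 160 wide, 185 long, 8 mm thick, hinged at the +y end of the board and lapping over the deck towards -y; 0 rad = lying level (its rest), grows as its front edge lifts. It lies level with a 9 mm open gap between the deck and its underside (hidden runners at the hinge end, none within 100 mm of the front edge). It is free to lift, held down only by weight.
- cover_edge (a point): Middle of the lower front edge of the cover (a 10 mm band there is painted blue), 9 mm above the deck; axes as the board's while the cover is shut: +y points in under the cover.
- mould_low_centre (a point): Centre (22 mm above its underside) of the small closed plaster mould with two BLACK bands that already stands, loose, on the cover; 56 (x) x 84 (y) x 44 mm, about 0.3 kg, flat top. The same with either end forward.
- mould_spare_centre (a point): Centre (22 mm up) of the small closed plaster mould with two GREEN bands, loose on the table; 56 (x) x 84 (y) x 44 mm, about 0.3 kg; grasp it across its 56 mm x width.
- mould_spare: The same green-banded mould; origin at the centre of its underside.
- plate_grip (a point): Centre of the wooden grip of the loose drip plate: the grip is 16 (x, grasp across this) x 46 (y) x 38 mm tall and stands on the plate's top face, so its foot is 19 mm below this point and the plate's underside 23 mm below it. Plate +y points to the leading edge (the long edge away from the grip). The red line is 42 mm ahead of this point in +y, the leading edge 82 mm ahead, the rear edge 28 mm behind.
- plate_line (a point): Middle of the red line on the top face of the drip plate, 40 mm behind its leading edge; same axes as the grip (+y to the leading edge).
- drip_plate: The loose bare steel drip plate, 130 (x) x 110 (y) x 4 mm with its wooden grip, about 0.18 kg; origin at the centre of its underside, +y to the leading edge.
- cup: Bystander: grey unfired cup, 69 mm wide, 68 mm tall, standing beyond the hinge end of the board; origin at its underside.

How it is judged:
On the way, in this order (a step that is already met when the one before it is completed fails the run):
1. the green-banded mould stands squarely on the black-banded one, let go (horizontal distance between mould_spare_centre and mould_low_centre below 0.012 m and angle between the y axis of mould_spare_centre and the y axis of mould_low_centre, either way round below 0.14 rad and z of mould_spare_centre in the frame of mould_low_centre between 0.04 and 0.048 m and angle between mould_spare_centre's own z axis and vertical below 0.06 rad and contact force between the fingers and mould_spare below 0.1 N and distance of mould_low_centre from where it was at the start of the episode below 0.02 m), for 0.3 s.
2. the plate lies flat on the board with its leading edge at least 20 mm in under the cover (z of plate_line in the frame of drain_board between 0.019 and 0.025 m and angle between plate_line's own z axis and vertical below 0.035 rad and y of plate_line in the frame of cover_edge above -0.02 m), for 0.1 s.
At the end, for the whole second after the job is handed in: Plate gripped (over 3 N), pressed on the board (over 5 N), flat to 2 deg, at rest, red line within 10 mm of the cover edge and 15 mm of its middle, square to 7 deg; cover under 0.015 rad; green mould untouched on the black one to 12 mm, 8 deg, the black one moved under 20 mm (all of step 1 and z of plate_line in the frame of drain_board between 0.019 and 0.025 m and angle between plate_line's own z axis and vertical below 0.035 rad and y of plate_line in the frame of cover_edge between -0.01 and 0.01 m and x of plate_line in the frame of cover_edge between -0.015 and 0.015 m and angle between the y axis of plate_line and the y axis of drain_board, either way round below 0.12 rad and contact force between drip_plate and drain_board above 5 N and contact force between the fingers and drip_plate above 3 N and value of joint cover below 0.015 rad and linear speed of drip_plate below 0.02 m/s); the arm keeps its last pose, push and grip.
It fails at once if the cover is lifted (front edge raised by more than about 6 mm) (value of joint cover above 0.035 rad).
It fails at once if the cup is pushed away (distance of cup from where it was at the start of the episode above 0.03 m).
It also fails if it takes over 70 s, if anything falls off the work surface, if the arm or the gripper's body presses on something with over 40 N, if the wrist force passes 120 N, or if a joint passes its speed limit or range.

### The arm

A 6-joint arm with a two-finger parallel gripper is mounted at the origin on the work surface; the furniture and walls round the work are solid. World frame = base frame: x ahead of the robot, y to its left, z up, the work surface at z = 0. Lengths are in m, angles in rad, forces in N, time in s.
With the tool pointing down it reaches from about 0.3 to 0.875 m from the base axis. Payload 6.4 kg.
Tool frame: the origin (TCP) lies midway between the tips of the shut fingers; the grasp point (between the pads) lies 19 mm behind it (ctrl.pinch_z is the distance from the TCP to the grasp point, in m); z points along the fingers, y is the line along which they close (so a half turn about z gives the same grasp; the last joint's range is limited). The gripper opens to 85 mm and grips with 20 to 120 N. Pads are 22 mm wide; open, the fingers measure 114 mm over their backs; the gripper's body (76 mm by 85 mm) begins 54 mm behind the grasp point. The pads swing forward as they close: fully open they stand 13 mm farther back than shut.
Start: joints at [1.099, 0.181, 1.607, -0, 1.354, -0.206], TCP at [0.151, 0.555, 0.231] pointing down, gripper open.
Joint ranges: [-2.99, 2.99], [-0.89, 2.07], [0.3, 2.58], [-1.14, 4.28], [0, 2.63], [-3.12, 3.12]. Speed limits (rad/s): [2.57, 2.57, 3.01, 3.14, 3.14, 3.14].

### API

Orientations are given as a unit quaternion [w, x, y, z].
In Python, from bench import ctrl gives the robot as it stands.
- The arm moves only by the tool apply_moves, never from a script. Its argument "moves" is a list of rows, each an object with "jaw": the opening, from 0 (shut) to 1 (fully open); "offset": the shift along the tool's x, y, z in mm, a list of three; "rot": the turn, a rotation vector about the tool's x, y, z in degrees, a list of three. In form: [{"jaw": jaw, "offset": [dx, dy, dz], "rot": [ax, ay, az]}, ...]. A call has exactly 5 rows; each row shifts and turns the commanded pose from where the row before left it, along the tool's axes as they then stand; what a row does not reach is not made up. A row lasts 1/8 s, in which the tool goes at most 62.5 mm and 10.7 degrees, less where a joint would pass 70% of its speed; a pose out of reach is approached as far as the arm can. A call is refused whole if a number of a shift passes 62.5 or a number of a turn 10.7, either way. A call with a gripper value outside its range is refused whole. The fingers move at their own pace and stop on an object; the grip force is fixed at half the most. Time passes only in rows, so rows that do not move let the fingers close, or fill a call up. It gives the time, the measured TCP pose, the force, the opening and the grip force at its end, in the units of the state.
- ctrl.get_obs(): the state, without advancing time (a new reading comes with each control period).
- ctrl.camera(name): name is "side" or "top" or "wrist"; returns (picture, depth): 420x560x3 uint8, red, green, blue; 420x560 float32, m along the optical axis (not along the pixel's ray), 0 where there is no reading.
- ctrl.camera_params(name): a dict with "K" (3x3 intrinsics, pixels), "cam_to_world" (4x4, takes a point from camera to world coordinates); the wrist camera has in their place "mount" (4x4, takes a point from camera to tool coordinates, whose origin is the TCP and whose axes are the flange's). Camera axes: x right, y down, z forward; pixel columns grow to the right and rows downward; lengths in m; the calibration is good to about 2 mm. The wrist camera is an equidistant fisheye: a pixel r from the principal point sees the ray r / f radians off the axis. A picture is of the moment at which its call begins: read the wrist's pose just before it. camera_params takes no time and is no camera call.
- ctrl.hand_in(): hands the job in; it is judged then, once.
Trained networks look in the newest picture that a camera, given by its name, has taken for a name from the list of things; names that differ only in an ending like _2 or _b are one class to them, and where a whole thing is asked for, a point or a joint stands for the part that bears it (a point fixed in the world has none). Each returns a list of dicts, best first, with "score" (0 to 1); they miss things now and then, are a little off and sometimes report something else, mostly with a low value. They report only what shows in the picture. A call takes as long as a camera call.
- ctrl.outline_of(camera, target): "region" (420x560 bool, what is visible of it) and "position" ([column, row] in pixels, amid what is visible of it).
The state is a dict: "time_s": time; "q": joint angles; "dq": joint speeds; "joint_efforts": joint torques, N m; "eef_pos": TCP position; "eef_rot": TCP orientation; "wrist_force": force on the tool from outside, world axes, zero at the start; "torque": the same for the moment, N m; "opening": opening from 0.0 (shut) to 1.0 (fully open); "grasp_force": force on a finger pad.
Only numpy, scipy, OpenCV 4.12 (cv2) and the standard library are available. Lean on these libraries where they do the work, as an engineer would, in place of code of your own. Each camera call takes 0.05 s, during which the arm holds its last target. There are 200 camera calls.

## Working session

There is one attempt and no reset: what is moved stays moved. The work goes in short steps, Python scripts to look and compute and a tool call to move; the robot and the scene stay as the last step left them, time stands still between calls to the robot, and variables do not carry over. Pictures are saved under pics/ and viewed, at most 10 in all, crops included, and the job is handed in when it is done.

Besides the shell and the picture viewer there is one more tool, called after "Call:" as name(argument=value, ...) on one line, values as JSON. apply_moves: Moves the arm, as the interface text tells. Its arguments: {"type":"object","properties":{"moves":{"type":"array"}},"required":["moves"]}

```bash
ls; mkdir -p pics; cat > h.py <<'E'
import numpy as np, cv2
from bench import ctrl
from scipy.spatial.transform import Rotation as R
def cloud(name):
    im,d=ctrl.camera(name); p=ctrl.camera_params(name); K=np.array(p["K"]);T=np.array(p["cam_to_world"])
    v,u=np.mgrid[:420,:560]
    P=np.stack([(u-K[0,2])/K[0,0]*d,(v-K[1,2])/K[1,1]*d,d],-1)
    W=P@T[:3,:3].T+T[:3,3]; W[d==0]=np.nan
    return im,W
def save(im,f): cv2.imwrite('pics/'+f,im[:,:,::-1])
E
python3 - <<'E'
from h import *
o=ctrl.get_obs(); print(o["eef_pos"],o["eef_rot"],o["opening"],o["wrist_force"])
for n in ("top","side"):
    im,W=cloud(n); save(im,n+'0.png'); np.savez(n+'0.npz',im=im,W=W)
    print(n,ctrl.camera_params(n)["cam_to_world"])
    for t in ("mould_spare","mould_low_centre","drip_plate","plate_grip","cover","drain_board","cup"):
        for r in ctrl.outline_of(n,t)[:2]:
            g=W[r["region"]]; g=g[~np.isnan(g[:,0])]
            print(n,t,round(r["score"],2),np.round(r["position"]),len(g),np.round(np.median(g,0),3) if len(g) else '', np.round(np.percentile(g,98,axis=0),3)if len(g) else '')
            np.save(f'{n}_{t}.npy',r["region"]) if r is not None else 0
E
```

```text
pics
[0.15076413 0.55430576 0.23038696] [-2.98137116e-04  1.32497633e-01  9.91182940e-01 -8.17716043e-04] 0.9957400509532014 [-0.57927629  0.2745743   0.11588709]
top [[-0.00437261 -0.98365676  0.18000073  0.25398698]
 [-0.99995819  0.00285532 -0.00868758  0.04520489]
 [ 0.00803164 -0.18003119 -0.98362811  1.3011746 ]
 [ 0.          0.          0.          1.        ]]
top mould_spare 0.94 [356. 213.] 675 [ 0.474 -0.164  0.043] [ 0.508 -0.122  0.049]
top mould_low_centre 0.92 [201. 212.] 661 [0.458 0.267 0.078] [0.491 0.308 0.083]
top drip_plate 0.8 [432. 211.] 1693 [ 0.465 -0.394  0.004] [ 0.531 -0.339  0.043]
top plate_grip 0.75 [431. 214.] 1697 [ 0.465 -0.394  0.004] [ 0.531 -0.339  0.043]
top cover 0.95 [215. 223.] 3005 [0.442 0.229 0.035] [0.532 0.335 0.041]
top drain_board 0.89 [237. 222.] 6427 [0.45  0.168 0.031] [0.534 0.356 0.039]
top drain_board 0.71 [132. 191.] 508 [0.529 0.472 0.034] [0.553 0.491 0.069]
top cup 0.76 [133. 191.] 534 [0.529 0.471 0.037] [0.554 0.492 0.069]
side [[-9.81177399e-01 -1.21999600e-01  1.49689714e-01  2.24206489e-01]
 [-1.93107698e-01  6.17568237e-01 -7.62442712e-01  1.31045012e+00]
 [ 5.74093217e-04 -7.76997793e-01 -6.29503058e-01  1.10806475e+00]
 [ 0.00000000e+00  0.00000000e+00  0.00000000e+00  1.00000000e+00]]
side mould_low_centre 0.31 [298. 183.] 391 [ 0.471 -0.136  0.04 ] [ 0.509 -0.115  0.047]
side drip_plate 0.66 [309. 153.] 531 [ 0.467 -0.387  0.003] [ 0.528 -0.331  0.041]
side plate_grip 0.65 [305. 153.] 519 [ 0.466 -0.387  0.003] [ 0.529 -0.332  0.039]
side plate_grip 0.43 [300. 181.] 363 [ 0.47  -0.136  0.04 ] [ 0.507 -0.115  0.047]
side cover 0.72 [287. 262.] 1848 [0.435 0.259 0.034] [0.531 0.342 0.039]
side drain_board 0.78 [285. 253.] 3947 [0.445 0.229 0.031] [0.532 0.37  0.038]
side cup 0.82 [235. 310.] 608 [0.526 0.45  0.045] [0.553 0.498 0.068]
side cup 0.51 [307. 154.] 541 [ 0.467 -0.388  0.003] [ 0.53  -0.332  0.041]
```

```bash
python3 - <<'E'
from h import *
z=np.load('top0.npz'); im,W=z["im"],z["W"]
c=im[140:290,110:500]; save(cv2.resize(c,(780,300),interpolation=cv2.INTER_CUBIC),'topc.png')
def rect(m,n):
    P=W[m][:,:2]; P=P[~np.isnan(P[:,0])].astype(np.float32)
    (c,s,a)=cv2.minAreaRect(P*1000); print(n,np.round(c,1),np.round(s,1),round(a,2),len(P), 'z',np.round(np.nanmedian(W[m][:,2]),4))
w=W[...,2];x=W[...,0];y=W[...,1]
def near(cx,cy,r): return np.hypot(x-cx,y-cy)<r
er=lambda m:cv2.erode(m.astype(np.uint8),np.ones((2,2)))>0
rect(near(.474,-.164,.08)&(w>.038),'spare')
rect(near(.458,.267,.08)&(w>.073),'low')
rect(near(.465,-.394,.06)&(w>.03)&(w<.06),'grip')
rect(np.load('top_drip_plate.npy')&(w<.012),'plate')
for nm in ('cover',): rect(np.load(f'top_{nm}.npy')&(w<.045)&(w>.028),nm)
rect((abs(x-.45)<.15)&(y<.32)&(y>-.05)&(w>.012)&(w<.045),'board')
# blue, red pixels
h=cv2.cvtColor(im,cv2.COLOR_RGB2HSV)
for nm,lo,hi in (('blue',100,130),('red',0,8)):
    m=(h[...,0]>=lo)&(h[...,0]<=hi)&(h[...,1]>110)&(x>.3)&(x<.65)
    P=W[m&~np.isnan(x)]; print(nm,len(P)); 
    if len(P): rect(m,nm); print(np.round(P[:,:3].mean(0),4),cv2.fitLine(P[:,:2].astype(np.float32),2,0,.01,.01).ravel()[:2])
E
```

```text
spare [ 475.4 -167.3] [57.1 84.5] 18.75 583 z 0.0435
low [461.1 270.5] [57.5 83.9] 11.08 617 z 0.0786
grip [ 471.  -419.6] [16.4 47.1] 6.24 103 z 0.0415
plate [ 468.6 -397.5] [130.3 121.4] 6.47 1564 z 0.004
cover [455.1 246.8] [161.1 187.5] 1.78 2908 z 0.0346
board [458.  162.9] [161.2 318.7] 2.03 5496 z 0.0223
blue 117
blue [419.6 427.1] [157.4 563.1] 8.18 117 z 0.035
[0.4331 0.255  0.0449] [ 0.25518724 -0.96689165]
red 49
red [458.5 130.4] [  10.6 1075.6] 0.93 49 z 0.0652
[0.4514 0.4727 0.0615] [ 0.01536412 -0.999882  ]
```

View pics/topc.png

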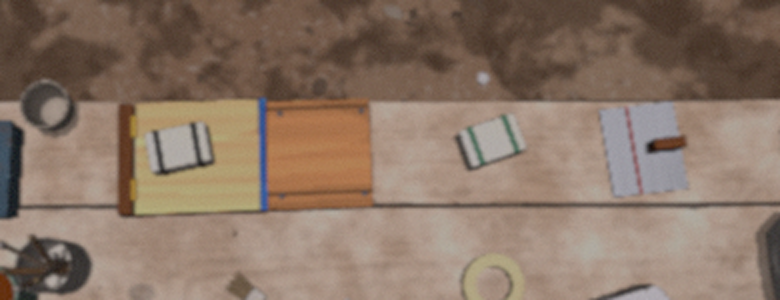

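```bash
cat > plan.py <<'E'
from h import *
def pose(): o=ctrl.get_obs(); return np.array(o["eef_pos"]),R.from_quat(np.array(o["eef_rot"])[[1,2,3,0]])
def down(yaw): # tool y at world yaw (deg, mod 180), z down
    a=np.radians(yaw); y=np.array([np.cos(a),np.sin(a),0]); z=np.array([0,0,-1.]); return R.from_matrix(np.stack([np.cross(y,z),y,z],1))
def rows(wps,flip=False):
    "wps: (pos, yaw, nrows)"
    p,r=pose()
    for tp,yaw,n in wps:
        T=min((down(yaw),down(yaw+180)),key=lambda t:(r.inv()*t).magnitude())
        for i in range(n):
            k=n-i
            off=np.round(r.inv().apply((np.array(tp)-p)/k)*1000,1)
            rot=np.round(np.degrees((r.inv()*T).as_rotvec()/k),2)
            print(list(off+0.),list(rot+0.)); p=p+r.apply(off/1000); r=r*R.from_rotvec(np.radians(rot))
        print('->',np.round(p,4))
E
python3 - <<'E'
from plan import *
rows([((.475,-.167,.15),18.75,15)])
E
```

```text
[np.float64(-33.5), np.float64(-40.8), np.float64(5.4)] [np.float64(0.0), np.float64(0.0), np.float64(3.73)]
[np.float64(-36.1), np.float64(-38.5), np.float64(5.4)] [np.float64(0.0), np.float64(0.0), np.float64(3.74)]
[np.float64(-38.5), np.float64(-36.1), np.float64(5.4)] [np.float64(0.0), np.float64(0.0), np.float64(3.73)]
[np.float64(-40.8), np.float64(-33.5), np.float64(5.4)] [np.float64(0.0), np.float64(0.0), np.float64(3.74)]
[np.float64(-42.8), np.float64(-30.7), np.float64(5.4)] [np.float64(0.0), np.float64(0.0), np.float64(3.73)]
[np.float64(-44.8), np.float64(-27.9), np.float64(5.4)] [np.float64(0.0), np.float64(0.0), np.float64(3.74)]
[np.float64(-46.5), np.float64(-24.9), np.float64(5.4)] [np.float64(0.0), np.float64(0.0), np.float64(3.73)]
[np.float64(-48.0), np.float64(-21.8), np.float64(5.4)] [np.float64(0.0), np.float64(0.0), np.float64(3.74)]
[np.float64(-49.3), np.float64(-18.7), np.float64(5.4)] [np.float64(0.0), np.float64(0.0), np.float64(3.73)]
[np.float64(-50.4), np.float64(-15.4), np.float64(5.4)] [np.float64(0.0), np.float64(0.0), np.float64(3.74)]
[np.float64(-51.3), np.float64(-12.1), np.float64(5.5)] [np.float64(0.0), np.float64(0.0), np.float64(3.73)]
[np.float64(-52.0), np.float64(-8.7), np.float64(5.4)] [np.float64(0.0), np.float64(0.0), np.float64(3.74)]
[np.float64(-52.5), np.float64(-5.3), np.float64(5.5)] [np.float64(0.0), np.float64(0.0), np.float64(3.73)]
[np.float64(-52.7), np.float64(-1.9), np.float64(5.4)] [np.float64(0.0), np.float64(0.0), np.float64(3.74)]
[np.float64(-52.8), np.float64(1.5), np.float64(5.5)] [np.float64(0.0), np.float64(0.0), np.float64(3.73)]
-> [ 0.475 -0.167  0.15 ]
```

Call:
apply_moves(moves=[{"jaw": 1, "offset": [-33.5, -41, 5], "rot": [0, 0, 3.7]}, {"jaw": 1, "offset": [-36, -38.5, 5], "rot": [0, 0, 3.7]}, {"jaw": 1, "offset": [-38.5, -36, 5], "rot": [0, 0, 3.7]}, {"jaw": 1, "offset": [-41, -33.5, 5], "rot": [0, 0, 3.7]}, {"jaw": 1, "offset": [-43, -31, 5], "rot": [0, 0, 3.7]}])

```text
time_s: 1.42
eef_pos: [0.2599, 0.3124, 0.2064]
eef_rot: [0.0, 0.291, 0.957, 0.0]
wrist_force: [0.6, 0.1, 0.6]
opening: 1.0
grasp_force: 0.0
```

Call:
apply_moves(moves=[{"jaw": 1, "offset": [-45, -28, 5], "rot": [0, 0, 3.7]}, {"jaw": 1, "offset": [-46.5, -25, 5], "rot": [0, 0, 3.7]}, {"jaw": 1, "offset": [-48, -22, 5], "rot": [0, 0, 3.7]}, {"jaw": 1, "offset": [-49, -19, 5], "rot": [0, 0, 3.7]}, {"jaw": 1, "offset": [-50, -15, 5], "rot": [0, 0, 3.7]}])

```text
time_s: 2.05
eef_pos: [0.3687, 0.0721, 0.1816]
eef_rot: [0.001, 0.441, 0.897, 0.0]
wrist_force: [1.7, 0.4, -0.3]
opening: 1.003
grasp_force: 0.0
```

Call:
apply_moves(moves=[{"jaw": 1, "offset": [-51, -12, 5], "rot": [0, 0, 3.7]}, {"jaw": 1, "offset": [-52, -9, 5], "rot": [0, 0, 3.7]}, {"jaw": 1, "offset": [-52.5, -5, 5], "rot": [0, 0, 3.7]}, {"jaw": 1, "offset": [-52.5, -2, 5], "rot": [0, 0, 3.7]}, {"jaw": 1, "offset": [-53, 1.5, 5], "rot": [0, 0, 3.7]}])

```text
time_s: 2.68
eef_pos: [0.4781, -0.1677, 0.1563]
eef_rot: [0.0, 0.58, 0.815, 0.0]
wrist_force: [0.1, 1.1, 1.1]
opening: 0.997
grasp_force: 0.0
```

```bash
sed -i 's/print(list(off+0.),list(rot+0.))/print((off+0.).tolist(),(rot+0.).tolist())/' plan.py; python3 - <<'E'
from plan import *
o=ctrl.get_obs();print(o["time_s"],o["eef_pos"],o["wrist_force"],ctrl.pinch_z)
im,W=cloud("top"); save(im[180:250,310:400],'t1.png')
w=W[...,2]; m=(np.hypot(W[...,0]-.474,W[...,1]+.167)<.07)&(w>.04)&(w<.05)
print(m.sum(),np.nanmean(W[m],0))
rows([((.4755,-.1675,.14),18.75,2),((.4755,-.1675,.005),18.75,3)])
E
```

```text
2.675 [ 0.47808402 -0.16768431  0.15626736] [0.05867812 1.11278842 1.07362489] 0.0187
55 [ 0.49567938 -0.18158019  0.0442866 ]
[3.6, -1.3, 8.0] [0.03, 0.14, 0.04]
[3.5, -1.3, 8.0] [0.03, 0.13, 0.04]
-> [ 0.4755 -0.1675  0.14  ]
[0.0, 0.0, 45.0] [0.0, 0.0, 0.0]
[0.0, 0.0, 45.0] [0.0, 0.0, 0.0]
[0.0, 0.0, 45.0] [0.0, 0.0, 0.0]
-> [ 0.4755 -0.1675  0.005 ]
```

Call:
apply_moves(moves=[{"jaw": 1, "offset": [3.5, -1.3, 8], "rot": [0, 0, 0]}, {"jaw": 1, "offset": [3.5, -1.3, 8], "rot": [0, 0, 0]}, {"jaw": 1, "offset": [0, 0, 40], "rot": [0, 0, 0]}, {"jaw": 1, "offset": [0, 0, 40], "rot": [0, 0, 0]}, {"jaw": 1, "offset": [0, 0, 0], "rot": [0, 0, 0]}])

```text
time_s: 3.35
eef_pos: [0.4696, -0.157, 0.0575]
eef_rot: [-0.004, 0.578, 0.816, -0.0]
wrist_force: [-0.3, -0.6, 0.7]
opening: 0.995
grasp_force: 0.0
```

```bash
python3 - <<'E'
from plan import *
rows([((.4755,-.1675,.006),18.75,4)])
E
```

```text
[-3.0, 0.6, 12.9] [-0.07, -0.08, 0.15]
[-3.0, 0.6, 12.9] [-0.06, -0.09, 0.16]
[-3.0, 0.5, 12.8] [-0.07, -0.08, 0.15]
[-3.0, 0.6, 12.9] [-0.06, -0.09, 0.16]
-> [ 0.4755 -0.1675  0.006 ]
```

Call:
apply_moves(moves=[{"jaw": 1, "offset": [-4, 0.8, 10], "rot": [0, 0, 0.2]}, {"jaw": 1, "offset": [-4, 0.8, 10], "rot": [0, 0, 0.2]}, {"jaw": 1, "offset": [-4, 0.7, 16], "rot": [0, 0, 0.2]}, {"jaw": 1, "offset": [0, 0, 15.5], "rot": [0, 0, 0]}, {"jaw": 1, "offset": [0, 0, 0], "rot": [0, 0, 0]}])

```text
time_s: 3.98
eef_pos: [0.4774, -0.1699, 0.007]
eef_rot: [-0.002, 0.583, 0.812, -0.0]
wrist_force: [-0.4, 0.2, -0.5]
opening: 1.004
grasp_force: 0.0
```

```bash
python3 - <<'E'
from plan import *
o=ctrl.get_obs();print(o["time_s"],o["eef_pos"],o["wrist_force"])
im,d=ctrl.camera("wrist"); save(im,'w1.png')
print(pose()[0])
E
```

```text
3.975 [ 0.47739964 -0.16987508  0.00696227] [-0.44616211  0.22608377 -0.483419  ]
[ 0.47797728 -0.17017576  0.00776821]
```

View pics/w1.png

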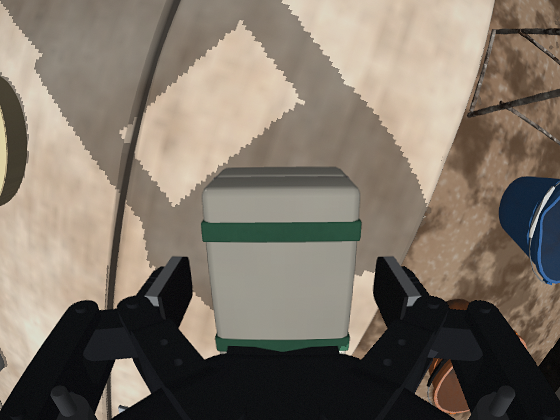

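The wrist view shows the green-banded mould (cols 205–357) midway between the open pads (inner edges at cols 190 and 375), bands square to them. Closing and lifting.

Call:
apply_moves(moves=[{"jaw": 0, "offset": [0, 0, 0], "rot": [0, 0, 0]}, {"jaw": 0, "offset": [0, 0, 0], "rot": [0, 0, 0]}, {"jaw": 0, "offset": [0, 0, 0], "rot": [0, 0, 0]}, {"jaw": 0, "offset": [0, 0, 0], "rot": [0, 0, 0]}, {"jaw": 0, "offset": [0, 0, 0], "rot": [0, 0, 0]}])

```text
time_s: 4.65
eef_pos: [0.4793, -0.171, 0.0095]
eef_rot: [0.001, 0.583, 0.812, -0.0]
wrist_force: [-0.6, -0.3, 6.5]
opening: 0.648
grasp_force: 65.3
```

Call:
apply_moves(moves=[{"jaw": 0, "offset": [0, 0, -20], "rot": [0, 0, 0]}, {"jaw": 0, "offset": [0, 0, -40], "rot": [0, 0, 0]}, {"jaw": 0, "offset": [0, 0, -50], "rot": [0, 0, 0]}, {"jaw": 0, "offset": [0, 0, -40], "rot": [0, 0, 0]}, {"jaw": 0, "offset": [0, 0, -10], "rot": [0, 0, 0]}])

```text
time_s: 5.28
eef_pos: [0.4799, -0.1713, 0.1709]
eef_rot: [0.002, 0.583, 0.812, 0.0]
wrist_force: [0.7, -0.5, -3.5]
opening: 0.647
grasp_force: 65.0
```

Call:
apply_moves(moves=[{"jaw": 0, "offset": [0, 0, 0], "rot": [0, 0, 0]}, {"jaw": 0, "offset": [0, 0, 0], "rot": [0, 0, 0]}, {"jaw": 0, "offset": [0, 0, 0], "rot": [0, 0, 0]}, {"jaw": 0, "offset": [0, 0, 0], "rot": [0, 0, 0]}, {"jaw": 0, "offset": [0, 0, 0], "rot": [0, 0, 0]}])

```text
time_s: 5.9
eef_pos: [0.4786, -0.1706, 0.1684]
eef_rot: [-0.0, 0.583, 0.812, -0.0]
wrist_force: [-0.5, -0.3, -3.7]
opening: 0.649
grasp_force: 64.9
```

```bash
python3 - <<'E'
from plan import *
rows([((.462,.2705,.16),11.1,15)])
E
```

```text
[28.2, 8.4, 0.6] [0.0, 0.0, 0.5]
[28.3, 8.1, 0.6] [0.0, 0.0, 0.5]
[28.4, 7.9, 0.6] [0.0, 0.0, 0.51]
[28.4, 7.6, 0.6] [0.0, 0.0, 0.5]
[28.5, 7.4, 0.6] [0.0, 0.0, 0.51]
[28.5, 7.1, 0.6] [0.0, 0.0, 0.5]
[28.6, 6.9, 0.5] [0.0, 0.0, 0.51]
[28.7, 6.6, 0.6] [0.0, 0.0, 0.5]
[28.7, 6.3, 0.5] [0.0, 0.0, 0.51]
[28.8, 6.1, 0.6] [0.0, -0.01, 0.5]
[28.8, 5.8, 0.5] [-0.01, 0.0, 0.51]
[28.9, 5.6, 0.6] [0.0, 0.0, 0.5]
[29.0, 5.3, 0.5] [-0.01, -0.01, 0.51]
[29.0, 5.1, 0.6] [0.0, 0.0, 0.5]
[29.0, 4.9, 0.5] [-0.01, -0.01, 0.51]
-> [0.462  0.2705 0.16  ]
```

Call:
apply_moves(moves=[{"jaw": 0, "offset": [28, 8, 0.6], "rot": [0, 0, 0.5]}, {"jaw": 0, "offset": [28, 8, 0.6], "rot": [0, 0, 0.5]}, {"jaw": 0, "offset": [28.5, 8, 0.6], "rot": [0, 0, 0.5]}, {"jaw": 0, "offset": [28.5, 7.5, 0.6], "rot": [0, 0, 0.5]}, {"jaw": 0, "offset": [28.5, 7.5, 0.6], "rot": [0, 0, 0.5]}])

```text
time_s: 6.52
eef_pos: [0.473, -0.0231, 0.1658]
eef_rot: [0.0, 0.601, 0.799, 0.0]
wrist_force: [-0.6, -0.3, -2.6]
opening: 0.647
grasp_force: 64.8
```

Call:
apply_moves(moves=[{"jaw": 0, "offset": [28.5, 7, 0.6], "rot": [0, 0, 0.5]}, {"jaw": 0, "offset": [28.5, 7, 0.6], "rot": [0, 0, 0.5]}, {"jaw": 0, "offset": [28.5, 6.5, 0.6], "rot": [0, 0, 0.5]}, {"jaw": 0, "offset": [28.5, 6.5, 0.6], "rot": [0, 0, 0.5]}, {"jaw": 0, "offset": [29, 6, 0.6], "rot": [0, 0, 0.5]}])

```text
time_s: 7.15
eef_pos: [0.4674, 0.1236, 0.1629]
eef_rot: [0.0, 0.618, 0.786, 0.0]
wrist_force: [-0.8, -0.5, -2.9]
opening: 0.649
grasp_force: 64.8
```

Call:
apply_moves(moves=[{"jaw": 0, "offset": [29, 6, 0.6], "rot": [0, 0, 0.5]}, {"jaw": 0, "offset": [29, 5.5, 0.6], "rot": [0, 0, 0.5]}, {"jaw": 0, "offset": [29, 5.5, 0.6], "rot": [0, 0, 0.5]}, {"jaw": 0, "offset": [29, 5, 0.6], "rot": [0, 0, 0.5]}, {"jaw": 0, "offset": [25, 4.5, 0.6], "rot": [0, 0, 0.5]}])

```text
time_s: 7.78
eef_pos: [0.4622, 0.2672, 0.1598]
eef_rot: [0.0, 0.635, 0.773, 0.0]
wrist_force: [-0.5, 0.2, -3.4]
opening: 0.649
grasp_force: 64.8
```

Call:
apply_moves(moves=[{"jaw": 0, "offset": [0, 0, 0], "rot": [0, 0, 0]}, {"jaw": 0, "offset": [0, 0, 0], "rot": [0, 0, 0]}, {"jaw": 0, "offset": [0, 0, 0], "rot": [0, 0, 0]}, {"jaw": 0, "offset": [0, 0, 0], "rot": [0, 0, 0]}, {"jaw": 0, "offset": [0, 0, 0], "rot": [0, 0, 0]}])

```text
time_s: 8.4
eef_pos: [0.4624, 0.2657, 0.1598]
eef_rot: [0.0, 0.635, 0.772, 0.0]
wrist_force: [-0.2, 0.4, -2.4]
opening: 0.648
grasp_force: 64.7
```

```bash
python3 - <<'E'
from plan import *
print(pose()[0])
im,d=ctrl.camera("wrist"); save(im,'w2.png')
im2,W=cloud("side"); save(cv2.resize(im2[130:330,200:400],(600,600)),'s2.png')
rows([((.462,.267,.16),11.1,2),((.462,.267,.095),11.1,3)])
E
```

```text
[0.46243437 0.26565428 0.15984767]
[0.6, -0.1, -0.1] [0.0, 0.0, 0.03]
[0.6, 0.0, -0.1] [0.0, 0.0, 0.02]
-> [0.4621 0.267  0.16  ]
[0.0, 0.0, 21.7] [0.0, 0.0, 0.0]
[0.0, 0.0, 21.7] [0.0, 0.0, 0.0]
[0.0, 0.0, 21.6] [0.0, 0.0, 0.0]
-> [0.4621 0.267  0.095 ]
```

View pics/w2.png

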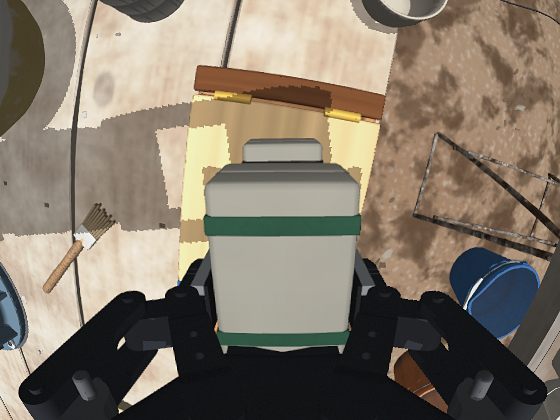

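View pics/s2.png

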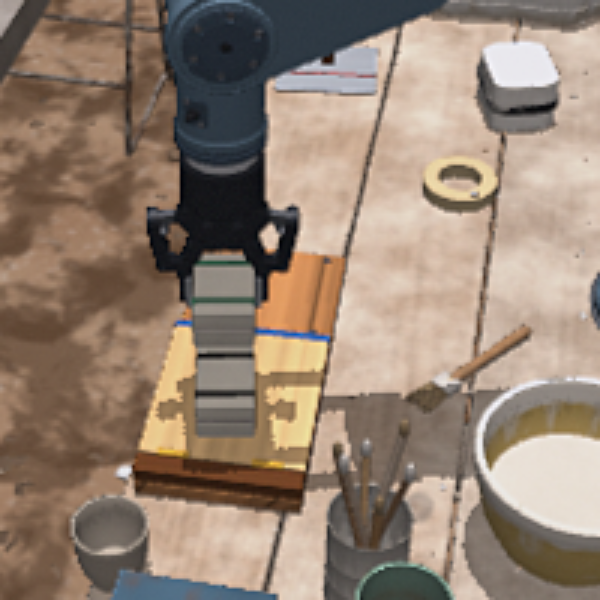

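The held mould (cols 205–360) is laterally aligned with the black one seen beyond it (cols 243–322), both square; side view agrees. Checking the offset along its length with wrist depth.

```bash
python3 - <<'E'
from plan import *
p,r=pose(); im,d=ctrl.camera("wrist"); c=ctrl.camera_params("wrist"); K=np.array(c["K"]);M=np.array(c["mount"])
v,u=np.mgrid[:420,:560]; a=(u-K[0,2])/K[0,0]; b=(v-K[1,2])/K[1,1]; th=np.hypot(a,b)+1e-9
t=np.tan(th)/th*d; P=np.stack([a*t,b*t,d],-1)@M[:3,:3].T+M[:3,3]
np.savez('w2.npz',P=P,d=d)
W=r.apply(P.reshape(-1,3)).reshape(P.shape)+p
for k in range(120,346,6): print(k,np.round(P[k,282],4),np.round(W[k,282],4))
E
```

```text
120 [ 0.065  -0.0002  0.1261] [0.4496 0.3295 0.0338]
126 [ 0.06   -0.0002  0.1262] [0.4506 0.3246 0.0337]
132 [ 0.0551 -0.0002  0.1254] [0.4515 0.3198 0.0344]
138 [ 0.0502 -0.0002  0.1251] [0.4524 0.315  0.0347]
144 [ 0.0496 -0.0001  0.0829] [0.4526 0.3145 0.077 ]
150 [ 0.0456 -0.0001  0.0819] [0.4534 0.3105 0.0779]
156 [ 0.0412 -0.0002  0.0831] [0.4543 0.3062 0.0767]
162 [ 0.0372 -0.0002  0.0813] [0.455  0.3023 0.0786]
168 [ 0.049   0.0001 -0.0075] [0.453  0.314  0.1673]
174 [ 0.0491  0.0001 -0.0205] [0.453  0.314  0.1803]
180 [ 0.0489  0.0001 -0.0302] [0.453  0.3138 0.19  ]
186 [ 0.0471  0.0001 -0.032 ] [0.4534 0.3121 0.1919]
192 [ 0.0455  0.0001 -0.0341] [0.4537 0.3105 0.1939]
198 [ 0.0432  0.0001 -0.0335] [0.4541 0.3083 0.1933]
204 [ 0.041   0.0001 -0.0332] [0.4546 0.3061 0.1931]
210 [ 0.0388  0.0001 -0.0334] [0.455  0.304  0.1932]
216 [ 0.0365  0.0001 -0.033 ] [0.4554 0.3016 0.1928]
222 [ 0.0347  0.0001 -0.0342] [0.4558 0.2999 0.194 ]
228 [ 0.0323  0.0001 -0.0339] [0.4562 0.2975 0.1937]
234 [ 0.03    0.0001 -0.0339] [0.4567 0.2953 0.1937]
240 [ 0.0278  0.0001 -0.0341] [0.4571 0.
[... 213 characters left out ...]
835 0.1938]
270 [ 0.0156  0.0001 -0.0341] [0.4595 0.2811 0.1939]
276 [ 0.0126  0.0001 -0.0334] [0.46   0.2782 0.1932]
282 [ 0.01    0.0001 -0.0334] [0.4605 0.2756 0.1932]
288 [ 0.0074  0.0001 -0.0336] [0.461  0.2731 0.1934]
294 [ 0.0046  0.0001 -0.0336] [0.4616 0.2703 0.1934]
300 [ 0.0016  0.0001 -0.0334] [0.4621 0.2674 0.1932]
306 [-0.001   0.0001 -0.0339] [0.4626 0.2649 0.1937]
312 [-0.0042  0.0001 -0.0334] [0.4633 0.2617 0.1933]
318 [-0.0066  0.0001 -0.0344] [0.4637 0.2594 0.1942]
324 [-0.0105  0.0001 -0.0334] [0.4645 0.2555 0.1932]
330 [-0.0133  0.0001 -0.0339] [0.465  0.2528 0.1937]
336 [-0.0171  0.0001 -0.0334] [0.4657 0.2491 0.1932]
342 [-0.0202  0.0001 -0.0337] [0.4663 0.246  0.1935]
```

Call:
apply_moves(moves=[{"jaw": 0, "offset": [1, 0, 20], "rot": [0, 0, 0]}, {"jaw": 0, "offset": [0, 0, 20], "rot": [0, 0, 0]}, {"jaw": 0, "offset": [0, 0, 17], "rot": [0, 0, 0]}, {"jaw": 0, "offset": [0, 0, 8], "rot": [0, 0, 0]}, {"jaw": 0, "offset": [0, 0, 0], "rot": [0, 0, 0]}])

```text
time_s: 9.18
eef_pos: [0.4618, 0.267, 0.0943]
eef_rot: [-0.0, 0.635, 0.773, -0.0]
wrist_force: [0.5, -0.6, -2.6]
opening: 0.647
grasp_force: 64.8
```

Call:
apply_moves(moves=[{"jaw": 0, "offset": [0, 0, 1.5], "rot": [0, 0, 0]}, {"jaw": 0, "offset": [0, 0, 1.5], "rot": [0, 0, 0]}, {"jaw": 0, "offset": [0, 0, 1.5], "rot": [0, 0, 0]}, {"jaw": 0, "offset": [0, 0, 0], "rot": [0, 0, 0]}, {"jaw": 0, "offset": [0, 0, 0], "rot": [0, 0, 0]}])

```text
time_s: 9.8
eef_pos: [0.4621, 0.2671, 0.0904]
eef_rot: [0.0, 0.635, 0.773, 0.0]
wrist_force: [-0.3, -0.7, -3.2]
opening: 0.647
grasp_force: 64.8
```

Call:
apply_moves(moves=[{"jaw": 0, "offset": [0, 0, 0.7], "rot": [0, 0, 0]}, {"jaw": 0, "offset": [0, 0, 0.7], "rot": [0, 0, 0]}, {"jaw": 0, "offset": [0, 0, 0.6], "rot": [0, 0, 0]}, {"jaw": 0, "offset": [0, 0, 0], "rot": [0, 0, 0]}, {"jaw": 0, "offset": [0, 0, 0], "rot": [0, 0, 0]}])

```text
time_s: 10.42
eef_pos: [0.4621, 0.267, 0.0885]
eef_rot: [0.0, 0.635, 0.773, -0.0]
wrist_force: [-0.7, -1.1, 0.7]
opening: 0.647
grasp_force: 65.2
```

Call:
apply_moves(moves=[{"jaw": 1, "offset": [0, 0, 0], "rot": [0, 0, 0]}, {"jaw": 1, "offset": [0, 0, 0], "rot": [0, 0, 0]}, {"jaw": 1, "offset": [0, 0, 0], "rot": [0, 0, 0]}, {"jaw": 1, "offset": [0, 0, 0], "rot": [0, 0, 0]}, {"jaw": 1, "offset": [0, 0, -20], "rot": [0, 0, 0]}])

```text
time_s: 11.05
eef_pos: [0.4607, 0.2666, 0.107]
eef_rot: [-0.001, 0.635, 0.773, -0.002]
wrist_force: [-0.6, 0.6, -0.4]
opening: 1.003
grasp_force: 0.0
```

Call:
apply_moves(moves=[{"jaw": 1, "offset": [0, 0, -40], "rot": [0, 0, 0]}, {"jaw": 1, "offset": [0, 0, -50], "rot": [0, 0, 0]}, {"jaw": 1, "offset": [0, 0, -30], "rot": [0, 0, 0]}, {"jaw": 1, "offset": [0, 0, 0], "rot": [0, 0, 0]}, {"jaw": 1, "offset": [0, 0, 0], "rot": [0, 0, 0]}])

```text
time_s: 11.68
eef_pos: [0.4615, 0.2669, 0.2273]
eef_rot: [-0.0, 0.635, 0.773, -0.001]
wrist_force: [-0.1, -0.2, -0.8]
opening: 0.995
grasp_force: 0.0
```

```bash
python3 - <<'E'
from plan import *
print(pose()[0])
rows([((.471,-.417,.15),6.3,15)])
E
```

```text
[0.46152282 0.26686929 0.22728576]
[-44.8, -8.2, 5.2] [-0.01, 0.0, 0.32]
[-44.9, -8.0, 5.2] [0.0, 0.0, 0.32]
[-44.9, -7.7, 5.2] [-0.01, 0.0, 0.33]
[-45.0, -7.4, 5.2] [0.0, 0.0, 0.32]
[-45.0, -7.2, 5.2] [-0.01, 0.0, 0.33]
[-45.1, -6.9, 5.1] [0.0, 0.0, 0.32]
[-45.1, -6.7, 5.2] [-0.01, 0.0, 0.33]
[-45.1, -6.4, 5.1] [0.0, 0.0, 0.32]
[-45.2, -6.2, 5.2] [-0.01, 0.0, 0.33]
[-45.2, -5.9, 5.1] [0.0, 0.0, 0.32]
[-45.3, -5.7, 5.2] [-0.01, 0.0, 0.33]
[-45.3, -5.4, 5.1] [0.0, 0.0, 0.32]
[-45.3, -5.1, 5.2] [-0.01, 0.0, 0.33]
[-45.3, -4.9, 5.1] [0.0, 0.0, 0.32]
[-45.4, -4.7, 5.2] [-0.01, 0.01, 0.33]
-> [ 0.471 -0.417  0.15 ]
```

Call:
apply_moves(moves=[{"jaw": 1, "offset": [-45, -8, 4], "rot": [0, 0, 0.3]}, {"jaw": 1, "offset": [-45, -8, 4], "rot": [0, 0, 0.3]}, {"jaw": 1, "offset": [-45, -7.5, 5], "rot": [0, 0, 0.3]}, {"jaw": 1, "offset": [-45, -7.5, 5], "rot": [0, 0, 0.3]}, {"jaw": 1, "offset": [-45, -7, 5], "rot": [0, 0, 0.3]}])

```text
time_s: 12.3
eef_pos: [0.4647, 0.0377, 0.2033]
eef_rot: [-0.001, 0.645, 0.764, -0.001]
wrist_force: [0.8, 0.5, 0.1]
opening: 0.997
grasp_force: 0.0
```

Call:
apply_moves(moves=[{"jaw": 1, "offset": [-45, -7, 5], "rot": [0, 0, 0.4]}, {"jaw": 1, "offset": [-45, -6.5, 5], "rot": [0, 0, 0.3]}, {"jaw": 1, "offset": [-45, -6.5, 5], "rot": [0, 0, 0.3]}, {"jaw": 1, "offset": [-45, -6, 5], "rot": [0, 0, 0.4]}, {"jaw": 1, "offset": [-45, -6, 5], "rot": [0, 0, 0.3]}])

```text
time_s: 12.92
eef_pos: [0.4683, -0.1892, 0.1782]
eef_rot: [-0.002, 0.656, 0.754, -0.0]
wrist_force: [0.3, 0.2, -0.2]
opening: 1.002
grasp_force: 0.0
```

Call:
apply_moves(moves=[{"jaw": 1, "offset": [-45, -5.5, 6], "rot": [0, 0, 0.4]}, {"jaw": 1, "offset": [-45, -5.5, 6], "rot": [0, 0, 0.3]}, {"jaw": 1, "offset": [-45, -5, 6], "rot": [0, 0, 0.3]}, {"jaw": 1, "offset": [-47, -5, 6], "rot": [0, 0, 0.3]}, {"jaw": 1, "offset": [0, 0, 0], "rot": [0, 0, 0]}])

```text
time_s: 13.55
eef_pos: [0.4706, -0.3736, 0.1534]
eef_rot: [-0.002, 0.666, 0.746, -0.0]
wrist_force: [0.2, 0.5, 0.2]
opening: 0.999
grasp_force: 0.0
```

```bash
cat >> h.py <<'E'
def wcloud():
    from plan import pose
    p,r=pose(); im,d=ctrl.camera("wrist"); c=ctrl.camera_params("wrist"); K=np.array(c["K"]);M=np.array(c["mount"])
    v,u=np.mgrid[:420,:560]; a=(u-K[0,2])/K[0,0]; b=(v-K[1,2])/K[1,1]; th=np.hypot(a,b)+1e-9
    t=np.tan(th)/th*d; P=np.stack([a*t,b*t,d],-1)@M[:3,:3].T+M[:3,3]
    W=r.apply(P.reshape(-1,3)).reshape(P.shape)+p; W[d==0]=np.nan
    return im,W,P
E
python3 - <<'E'
from plan import *
def rect(m,n,W):
    P=W[m][:,:2].astype(np.float32); (c,s,a)=cv2.minAreaRect(P*1000); print(n,np.round(c,1),np.round(s,1),round(a,2),len(P),'z',np.nanmedian(W[m][:,2]))
im,W,P=wcloud(); print(pose()[0]); save(im,'w3.png')
x,y,w=W[...,0],W[...,1],W[...,2]
rect((np.hypot(x-.471,y+.42)<.04)&(w>.034)&(w<.05),'grip',W)
# step1 check + board/cover measure, top view, arm away
im,W=cloud("top"); save(im,'t3.png'); x,y,w=W[...,0],W[...,1],W[...,2]
near=np.hypot(x-.46,y-.268)<.09
rect(near&(w>.115)&(w<.14),'spare top',W)
m=(x<.6)&(x>.3)&(y<.152)&(y>-.05)&(w>.012)&(w<.025); rect(m,'deck',W)
m=(x<.6)&(x>.3)&(y<.33)&(y>.1)&(w>.028)&(w<.042); rect(m,'cover',W)
h=cv2.cvtColor(im,cv2.COLOR_RGB2HSV); m=(h[...,0]>=105)&(h[...,0]<=130)&(h[...,1]>110)&(y>.12)&(y<.2)&(x>.36)&(x<.55); rect(m,'blue',W)
E
```

```text
[ 0.47083264 -0.37174604  0.15366917]
grip [ 471.4 -416.4] [15.9 45.6] 5.81 934 z 0.040826965687177426
spare top [460.7 270.7] [57.7 84.2] 10.85 676 z 0.12227259583841998
deck [462.2  78.7] [157.8 149.8] 1.91 1918 z 0.01773599183958552
cover [455.  242.6] [160.8 179.4] 1.98 2624 z 0.03465499422008855
blue [458.1 159.1] [157.9   6.5] 0.77 93 z 0.035172951716178735
```

View pics/w3.png

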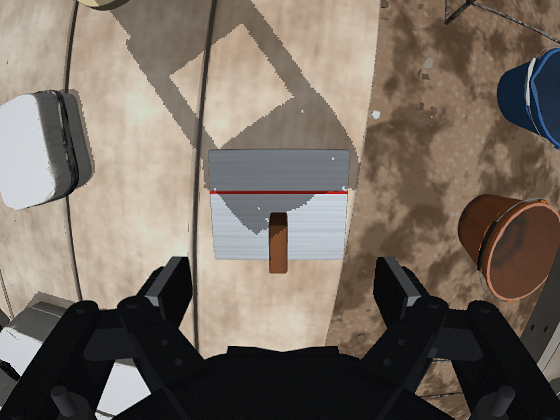

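Grip is at (0.471, −0.418); in the picture the plate lies at cols 208–350, rows 150–260, red line at row 192, grip at col 278, rows 213–272. The green mould stands at (461, 271), on the black one. Moving over the grip.

```bash
python3 - <<'E'
from plan import *
rows([((.4712,-.418,.09),6.1,4)])
E
```

```text
[-11.8, -1.3, 16.0] [-0.03, -0.05, 0.13]
[-11.8, -1.3, 16.0] [-0.03, -0.05, 0.13]
[-11.8, -1.3, 16.0] [-0.03, -0.05, 0.13]
[-11.7, -1.3, 16.0] [-0.03, -0.05, 0.12]
-> [ 0.4712 -0.418   0.09  ]
```

Call:
apply_moves(moves=[{"jaw": 1, "offset": [-12, -1.3, 16], "rot": [0, -0.1, 0.1]}, {"jaw": 1, "offset": [-12, -1.3, 16], "rot": [0, -0.1, 0.1]}, {"jaw": 1, "offset": [-11.5, -1.3, 16], "rot": [-0.1, 0, 0.1]}, {"jaw": 1, "offset": [-11.5, -1.3, 16], "rot": [0, 0, 0.2]}, {"jaw": 1, "offset": [0, 0, 0], "rot": [0, 0, 0]}])

```text
time_s: 14.28
eef_pos: [0.4715, -0.419, 0.0902]
eef_rot: [0.0, 0.668, 0.744, -0.0]
wrist_force: [0.4, 0.4, -0.5]
opening: 0.999
grasp_force: 0.0
```

```bash
python3 - <<'E'
from plan import *
print(R.from_matrix(pose()[1].as_matrix()).apply([0,0,1]))
rows([((.4712,-.418,.011),6.1,4)])
E
```

```text
[ 5.07855952e-05 -7.30827757e-04 -9.99999732e-01]
[0.3, 0.0, 19.8] [0.0, 0.01, 0.0]
[0.3, 0.0, 19.8] [0.0, 0.01, 0.0]
[0.2, -0.1, 19.8] [0.0, 0.01, 0.0]
[0.3, 0.0, 19.8] [0.0, 0.01, 0.01]
-> [ 0.4712 -0.418   0.011 ]
```

Call:
apply_moves(moves=[{"jaw": 0.6, "offset": [0.5, 0, 25], "rot": [0, 0, 0]}, {"jaw": 0.6, "offset": [0.5, 0, 25], "rot": [0, 0, 0]}, {"jaw": 0.6, "offset": [0, 0, 20], "rot": [0, 0, 0]}, {"jaw": 0.6, "offset": [0, 0, 9], "rot": [0, 0, 0]}, {"jaw": 0.6, "offset": [0, 0, 0], "rot": [0, 0, 0]}])

```text
time_s: 14.9
eef_pos: [0.4724, -0.418, 0.013]
eef_rot: [0.001, 0.668, 0.744, -0.0]
wrist_force: [0.1, -0.3, -0.7]
opening: 0.597
grasp_force: 0.0
```

Call:
apply_moves(moves=[{"jaw": 0, "offset": [0, 0, 0], "rot": [0, 0, 0]}, {"jaw": 0, "offset": [0, 0, 0], "rot": [0, 0, 0]}, {"jaw": 0, "offset": [0, 0, 0], "rot": [0, 0, 0]}, {"jaw": 0, "offset": [0, 0, 0], "rot": [0, 0, 0]}, {"jaw": 0, "offset": [0, 0, 0], "rot": [0, 0, 0]}])

```text
time_s: 15.52
eef_pos: [0.4731, -0.4191, 0.0146]
eef_rot: [0.003, 0.668, 0.744, -0.001]
wrist_force: [-0.8, -0.3, 5.6]
opening: 0.178
grasp_force: 59.5
```

Call:
apply_moves(moves=[{"jaw": 0, "offset": [0, 0, -10], "rot": [0, 0, 0]}, {"jaw": 0, "offset": [0, 0, -40], "rot": [0, 0, 0]}, {"jaw": 0, "offset": [0, 0, -30], "rot": [0, 0, 0]}, {"jaw": 0, "offset": [0, 0, 0], "rot": [0, 0, 0]}, {"jaw": 0, "offset": [0, 0, 0], "rot": [0, 0, 0]}])

```text
time_s: 16.15
eef_pos: [0.4717, -0.4171, 0.0921]
eef_rot: [0.001, 0.668, 0.744, -0.0]
wrist_force: [-0.4, 0.3, -2.2]
opening: 0.175
grasp_force: 58.9
```

```bash
python3 - <<'E'
from plan import *
im,W,P=wcloud(); save(im,'w4.png')
h=cv2.cvtColor(im,cv2.COLOR_RGB2HSV); m=((h[...,0]<=6)|(h[...,0]>174))&(h[...,1]>150)&(abs(P[...,1])<.08)&(P[...,0]>.02)&(P[...,0]<.07)&(abs(P[...,2])<.06)
print(m.sum(),'red tool',np.nanmean(P[m],0), cv2.fitLine(P[m][:,:2].astype(np.float32),2,0,.01,.01).ravel())
q=(P[...,0]>.01)&(P[...,0]<.095)&(abs(P[...,1])<.075)&(P[...,2]>-.03)&(P[...,2]<.03)&(abs(P[...,1])>.012)
X=P[q]; A=np.c_[X[:,:2],np.ones(len(X))]; print(len(X),'plane z=ax+by+c',np.linalg.lstsq(A,X[:,2],rcond=None)[0],X.min(0),X.max(0))
# board bare end at y~.0
rows([((.462,.03,.10),1.95,10)])
E
```

```text
1333 red tool [ 0.04377346 -0.00056308  0.01099815] [ 4.2023100e-03  9.9999118e-01  4.3773461e-02 -5.6308357e-04]
30283 plane z=ax+by+c [0.016704   0.0018149  0.01030296] [ 0.01000045 -0.06539919 -0.0299799 ] [0.08418994 0.06514051 0.01393104]
[44.5, 3.9, -0.9] [0.0, 0.0, 0.42]
[44.6, 3.5, -0.9] [0.0, 0.0, 0.42]
[44.6, 3.2, -0.9] [0.0, 0.01, 0.42]
[44.6, 2.9, -0.9] [0.0, 0.0, 0.42]
[44.6, 2.6, -0.9] [0.0, 0.01, 0.42]
[44.6, 2.2, -0.8] [0.0, 0.0, 0.42]
[44.7, 1.9, -0.9] [0.0, 0.01, 0.43]
[44.6, 1.6, -0.8] [0.0, 0.0, 0.42]
[44.7, 1.2, -0.9] [0.0, 0.01, 0.43]
[44.7, 0.9, -0.8] [0.01, 0.0, 0.42]
-> [0.462 0.03  0.1  ]
```

Call:
apply_moves(moves=[{"jaw": 0, "offset": [44.5, 4, -1], "rot": [0, 0, 0.4]}, {"jaw": 0, "offset": [44.5, 3.5, -1], "rot": [0, 0, 0.4]}, {"jaw": 0, "offset": [44.5, 3, -1], "rot": [0, 0, 0.4]}, {"jaw": 0, "offset": [44.5, 3, -1], "rot": [0, 0, 0.4]}, {"jaw": 0, "offset": [44.5, 2.5, -1], "rot": [0, 0, 0.4]}])

```text
time_s: 16.82
eef_pos: [0.4662, -0.1928, 0.096]
eef_rot: [0.0, 0.681, 0.732, -0.001]
wrist_force: [0.4, 0.6, -1.8]
opening: 0.179
grasp_force: 58.9
```

Call:
apply_moves(moves=[{"jaw": 0, "offset": [44.5, 2, -1], "rot": [0, 0, 0.4]}, {"jaw": 0, "offset": [44.5, 2, -1], "rot": [0, 0, 0.4]}, {"jaw": 0, "offset": [44.5, 1.5, -1], "rot": [0, 0, 0.4]}, {"jaw": 0, "offset": [44.5, 1, 0], "rot": [0, 0, 0.5]}, {"jaw": 0, "offset": [40, 1, 0], "rot": [0, 0, 0.5]}])

```text
time_s: 17.45
eef_pos: [0.4606, 0.0249, 0.0985]
eef_rot: [0.001, 0.695, 0.719, -0.001]
wrist_force: [-0.1, -0.0, -1.6]
opening: 0.177
grasp_force: 58.9
```

Call:
apply_moves(moves=[{"jaw": 0, "offset": [0, 0, 0], "rot": [0, 0, 0]}, {"jaw": 0, "offset": [0, 0, 0], "rot": [0, 0, 0]}, {"jaw": 0, "offset": [0, 0, 0], "rot": [0, 0, 0]}, {"jaw": 0, "offset": [0, 0, 0], "rot": [0, 0, 0]}, {"jaw": 0, "offset": [0, 0, 0], "rot": [0, 0, 0]}])

```text
time_s: 18.08
eef_pos: [0.4622, 0.0226, 0.0999]
eef_rot: [0.002, 0.695, 0.719, -0.0]
wrist_force: [-0.7, -0.3, -1.1]
opening: 0.177
grasp_force: 59.0
```

```bash
python3 - <<'E'
from plan import *
im,W,P=wcloud(); print(pose()[0]); save(im,'w5.png')
h=cv2.cvtColor(im,cv2.COLOR_RGB2HSV)
m=(h[...,0]>=105)&(h[...,0]<=130)&(h[...,1]>120)&(W[...,1]>.1)&(W[...,1]<.2)&(W[...,2]>.02)&(W[...,2]<.045)
B=W[m]; print(m.sum(),cv2.minAreaRect((B[:,:2]*1000).astype(np.float32)),np.percentile(B,[2,98],axis=0))
vx,vy,x0,y0=cv2.fitLine(B[:,:2].astype(np.float32),2,0,.01,.01).ravel(); print('band angle',np.degrees(np.arctan2(vy,vx)),x0,y0)
m=(W[...,2]>.013)&(W[...,2]<.023)&(W[...,0]>.34)&(W[...,0]<.57)&(W[...,1]>.125)&(W[...,1]<.15); print('deck strip x',np.nanpercentile(W[m][:,0],[.5,99.5]),np.nanmedian(W[m][:,2]))
m=(W[...,2]>.03)&(W[...,2]<.04)&(W[...,0]>.34)&(W[...,0]<.57)&(W[...,1]>.15)&(W[...,1]<.17); print('cover x',np.nanpercentile(W[m][:,0],[.5,99.5]),np.nanmedian(W[m][:,2]))
E
```

```text
[0.46214664 0.02268494 0.09992115]
3811 ((458.14227294921875, 160.83096313476562), (159.8926239013672, 10.478960990905762), 1.9091761112213135) [[0.38218407 0.15429239 0.02867025]
 [0.53403019 0.16689287 0.03585878]]
band angle 1.9554904 0.4580781 0.16029595
deck strip x [0.38035631 0.53698455] 0.017131106005477195
cover x [0.37900271 0.53676998] 0.03426684934563812
```

View pics/w5.png

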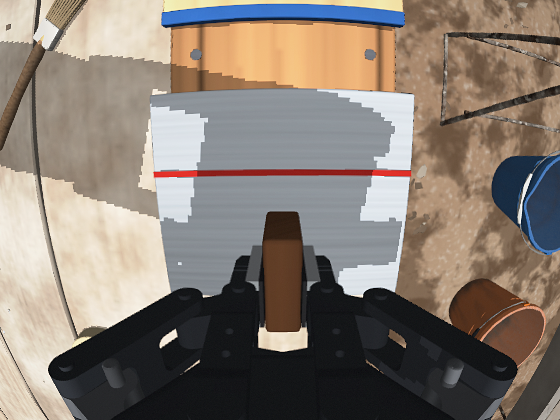

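The plate is held square (red line at row 173), the blue cover edge ahead at row 18; the cover edge middle measures (0.458, 0.156).

```bash
python3 - <<'E'
from plan import *
rows([((.4618,.052,.08),1.95,2),((.4618,.052,.037),1.95,3)])
E
```

```text
[14.7, 0.3, 9.9] [0.06, 0.1, -0.01]
[14.7, 0.3, 9.9] [0.05, 0.09, -0.02]
-> [0.4618 0.052  0.08  ]
[0.0, 0.0, 14.3] [0.0, 0.0, 0.0]
[0.0, 0.0, 14.4] [0.0, 0.0, 0.0]
[0.0, 0.0, 14.3] [0.0, 0.0, 0.0]
-> [0.4618 0.052  0.037 ]
```

Call:
apply_moves(moves=[{"jaw": 0, "offset": [14.5, 0.3, 10], "rot": [0, 0.1, 0]}, {"jaw": 0, "offset": [14.5, 0.3, 10], "rot": [0, 0.1, 0]}, {"jaw": 0, "offset": [0, 0, 15], "rot": [0, 0, 0]}, {"jaw": 0, "offset": [0, 0, 15], "rot": [0, 0, 0]}, {"jaw": 0, "offset": [0, 0, 12], "rot": [0, 0, 0]}])

```text
time_s: 18.75
eef_pos: [0.4613, 0.0521, 0.0364]
eef_rot: [0.0, 0.695, 0.719, 0.0]
wrist_force: [-0.3, 0.8, -1.4]
opening: 0.175
grasp_force: 58.9
```

Call:
apply_moves(moves=[{"jaw": 0, "offset": [0, 0, 1], "rot": [0, 0, 0]}, {"jaw": 0, "offset": [0, 0, 1], "rot": [0, 0, 0]}, {"jaw": 0, "offset": [0, 0, 0], "rot": [0, 0, 0]}, {"jaw": 0, "offset": [0, 0, 0], "rot": [0, 0, 0]}, {"jaw": 0, "offset": [0, 0, 0], "rot": [0, 0, 0]}])

```text
time_s: 19.38
eef_pos: [0.4621, 0.0521, 0.0361]
eef_rot: [0.001, 0.695, 0.719, 0.001]
wrist_force: [-0.7, -1.0, -2.2]
opening: 0.176
grasp_force: 58.8
```

Call:
apply_moves(moves=[{"jaw": 0, "offset": [0, 0, 1], "rot": [0, 0, 0]}, {"jaw": 0, "offset": [0, 0, 0], "rot": [0, 0, 0]}, {"jaw": 0, "offset": [0, 0, 1], "rot": [0, 0, 0]}, {"jaw": 0, "offset": [0, 0, 0], "rot": [0, 0, 0]}, {"jaw": 0, "offset": [0, 0, 0], "rot": [0, 0, 0]}])

```text
time_s: 20.0
eef_pos: [0.4618, 0.0521, 0.0338]
eef_rot: [0.001, 0.695, 0.719, 0.001]
wrist_force: [0.9, 0.3, -1.8]
opening: 0.178
grasp_force: 58.8
```

```bash
python3 - <<'E'
from plan import *
o=ctrl.get_obs();print(o["wrist_force"],o["torque"])
im,W,P=wcloud(); p,r=pose(); print(p, r.apply([0,0,1]))
m=(abs(P[...,1])<.06)&(abs(P[...,1])>.014)&(P[...,0]>.015)&(P[...,0]<.08)&(abs(P[...,2]-.011)<.006)
X=W[m]; A=np.c_[X[:,:2],np.ones(len(X))]; k=np.linalg.lstsq(A,X[:,2],rcond=None)[0]; print('plate plane world',k, X[:,2].mean(),np.median(P[m][:,2]))
m=(W[...,2]>.010)&(W[...,2]<.024)&(W[...,0]>.40)&(W[...,0]<.52)&(W[...,1]>.141)&(W[...,1]<.152);print('deck',np.nanmedian(W[m][:,2]),m.sum())
m=(W[...,2]>.03)&(W[...,2]<.04)&(W[...,0]>.40)&(W[...,0]<.52)&(W[...,1]>.17)&(W[...,1]<.19);print('cover',np.nanmedian(W[m][:,2]))
E
```

```text
[ 0.88582008  0.34505763 -1.76341924] [-0.10049064 -0.01434811  0.01639174]
[0.46184704 0.05212274 0.03383199] [ 1.98249619e-03  2.46234962e-04 -9.99998005e-01]
plate plane world [-0.00018768  0.00525817  0.02206374] 0.02250716894315085 0.01132421070837325
deck 0.017114618564994147 5238
cover 0.034059294943017654
```

```bash
python3 - <<'E'
from plan import *
rows([((.4598,.112,.0336),1.95,9)])
E
```

```text
[6.7, 0.0, 0.0] [0.01, 0.0, 0.0]
[6.7, 0.0, 0.0] [0.01, 0.0, 0.0]
[6.6, 0.0, 0.0] [0.01, 0.0, 0.0]
[6.7, 0.0, 0.0] [0.01, 0.0, 0.0]
[6.6, 0.0, 0.0] [0.01, 0.0, 0.0]
[6.7, 0.0, 0.1] [0.02, 0.0, 0.01]
[6.6, 0.0, 0.0] [0.01, 0.0, 0.0]
[6.7, 0.0, 0.1] [0.02, -0.01, 0.01]
[6.6, 0.0, 0.0] [0.01, 0.0, 0.0]
-> [0.4598 0.112  0.0336]
```

Call:
apply_moves(moves=[{"jaw": 0, "offset": [7, 0, 0], "rot": [0, 0, 0]}, {"jaw": 0, "offset": [7, 0, 0], "rot": [0, 0, 0]}, {"jaw": 0, "offset": [7, 0, 0], "rot": [0, 0, 0]}, {"jaw": 0, "offset": [7, 0, 0], "rot": [0, 0, 0]}, {"jaw": 0, "offset": [0, 0, 0], "rot": [0, 0, 0]}])

```text
time_s: 20.68
eef_pos: [0.4608, 0.0807, 0.0338]
eef_rot: [0.001, 0.694, 0.72, 0.001]
wrist_force: [-0.3, -0.1, -1.8]
opening: 0.175
grasp_force: 58.8
```

Call:
apply_moves(moves=[{"jaw": 0, "offset": [7, 0, 0], "rot": [0, 0, 0]}, {"jaw": 0, "offset": [7, 0, 0], "rot": [0, 0, 0]}, {"jaw": 0, "offset": [7, 0, 0], "rot": [0, 0, 0]}, {"jaw": 0, "offset": [7, 0, 0], "rot": [0, 0, 0]}, {"jaw": 0, "offset": [0, 0, 0], "rot": [0, 0, 0]}])

```text
time_s: 21.3
eef_pos: [0.4598, 0.1086, 0.0338]
eef_rot: [0.001, 0.695, 0.719, 0.001]
wrist_force: [-0.2, -0.1, -1.4]
opening: 0.172
grasp_force: 58.8
```

```bash
cat > m.py <<'E'
from plan import *
o=ctrl.get_obs(); print(o["wrist_force"],o["torque"],o["grasp_force"])
im,W,P=wcloud(); p,r=pose(); print(p,r.apply([0,0,1])); save(im,'w_%.0f.png'%(o["time_s"]*100))
h=cv2.cvtColor(im,cv2.COLOR_RGB2HSV)
red=((h[...,0]<=6)|(h[...,0]>174))&(h[...,1]>150)&(abs(P[...,1])<.08)&(P[...,0]>.02)&(P[...,0]<.07)&(abs(P[...,2])<.03)
blue=(h[...,0]>=105)&(h[...,0]<=130)&(h[...,1]>120)&(W[...,1]>.1)&(W[...,1]<.2)&(W[...,2]>.02)&(W[...,2]<.045)
rc=cv2.minAreaRect((W[red][:,:2]*1000).astype(np.float32)) if red.sum()>20 else None; bl=cv2.minAreaRect((W[blue][:,:2]*1000).astype(np.float32))
print('red',red.sum(),rc,'\nblue',bl)
m=(abs(P[...,1])<.06)&(abs(P[...,1])>.014)&(P[...,0]>.015)&(P[...,0]<.04)&(abs(P[...,2]-.011)<.006)
X=W[m]; A=np.c_[X[:,:2],np.ones(len(X))]; print('plate plane',np.linalg.lstsq(A,X[:,2],rcond=None)[0], X[:,2].mean())
m=(W[...,2]>.03)&(W[...,2]<.04)&(W[...,0]>.40)&(W[...,0]<.52)&(W[...,1]>.17)&(W[...,1]<.2);print('cover z',np.nanmedian(W[m][:,2]))
E
python3 m.py
```

```text
[-0.17255445 -0.13154434 -1.38924943] [-0.01814582 -0.00631815  0.02354241] 58.80853593349457
[0.45987779 0.10833771 0.03384348] [ 1.98302370e-03  1.20147836e-04 -9.99998027e-01]
red 1365 ((458.1291198730469, 152.25631713867188), (135.1759796142578, 3.1459178924560547), 2.271638870239258) 
blue ((458.1837463378906, 161.27386474609375), (160.47988891601562, 9.568863868713379), 2.0037755966186523)
plate plane [-0.00016322  0.0022078   0.02216583] 0.022391991029133813
cover z 0.03407519182217512
```

Call:
apply_moves(moves=[{"jaw": 0, "offset": [3.3, 0, 0], "rot": [0, 0, 0]}, {"jaw": 0, "offset": [0, 0, 0.7], "rot": [0, 0, 0]}, {"jaw": 0, "offset": [0, 0, 0.7], "rot": [0, 0, 0]}, {"jaw": 0, "offset": [0, 0, 0], "rot": [0, 0, 0]}, {"jaw": 0, "offset": [0, 0, 0], "rot": [0, 0, 0]}])

```text
time_s: 21.98
eef_pos: [0.4599, 0.1114, 0.0327]
eef_rot: [0.001, 0.695, 0.719, 0.001]
wrist_force: [-1.4, 0.1, 3.0]
opening: 0.176
grasp_force: 59.6
```

Call:
apply_moves(moves=[{"jaw": 0, "offset": [0, 0, 0.5], "rot": [0, 0, 0]}, {"jaw": 0, "offset": [0, 0, 0.5], "rot": [0, 0, 0]}, {"jaw": 0, "offset": [0, 0, 0], "rot": [0, 0, 0]}, {"jaw": 0, "offset": [0, 0, 0], "rot": [0, 0, 0]}, {"jaw": 0, "offset": [0, 0, 0], "rot": [0, 0, 0]}])

```text
time_s: 22.6
eef_pos: [0.4599, 0.1114, 0.0326]
eef_rot: [0.001, 0.695, 0.719, 0.001]
wrist_force: [-6.3, 0.8, 16.1]
opening: 0.175
grasp_force: 61.3
```

Call:
apply_moves(moves=[{"jaw": 0, "offset": [0, 0, -0.5], "rot": [0, 0, 0]}, {"jaw": 0, "offset": [0, 0, 0], "rot": [0, 0, 0]}, {"jaw": 0, "offset": [0, 0, 0], "rot": [0, 0, 0]}, {"jaw": 0, "offset": [0, 0, 0], "rot": [0, 0, 0]}, {"jaw": 0, "offset": [0, 0, 0], "rot": [0, 0, 0]}])

```text
time_s: 23.22
eef_pos: [0.4599, 0.1114, 0.0326]
eef_rot: [0.001, 0.695, 0.719, 0.001]
wrist_force: [-5.0, 0.6, 9.6]
opening: 0.18
grasp_force: 60.5
```

```bash
python3 m.py; ls -t pics | head -1
```

```text
[-4.98660945  0.57100906  9.55296597] [-0.1292924   0.76586968 -0.09068741] 60.487709641456604
[0.45990592 0.11140371 0.03259689] [ 2.03067289e-03  1.38121523e-04 -9.99997929e-01]
red 86 ((429.6300048828125, 152.70404052734375), (71.79794311523438, 0.4560507535934448), 1.9030011892318726) 
blue ((458.0673522949219, 161.20838928222656), (160.64276123046875, 9.634833335876465), 1.916759729385376)
plate plane [-1.36090422e-03  4.01567131e-05  2.16981813e-02] 0.02107917335401014
cover z 0.03406607553819484
w_2322.png
```

```bash
python3 -c "
from bench import ctrl
print(ctrl.hand_in())"
```

```text
the job is handed in; nothing more can be done
None
```

I handed the job in with both steps done, but no verdict came back. The green mould is stacked within about 1 mm on the black one. The plate is held by its grip and pressed flat with about 10 N, red line about 1 mm from the cover edge (calculated, because the edge hides most of it), and the cover and cup were not disturbed.

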